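# Wedge up the worn foot of a rocking chopping block

## Task

The wooden chopping block rocks because the rubber foot at its front left corner has worn short. Take the beech wedge by its heel, slide it thin end first, flat on the worktop, squarely under that foot until you feel it bite - just snug under a light push, without raising the block or shoving it along - and let go of it. Then press down on that corner of the block with about a kilogram to make sure that it no longer gives, take your hand away and leave the wedge there, with the jar and the mill still standing on the block and nothing else disturbed.

Things in the scene. Friction and masses are not known exactly. Their poses are not given: they have to be found in the camera images.
- block: loose chopping block of light and darker wood strips, 1.5 to 2.4 kg, 220 (x) x 270 (y) mm; slab from 18 to 52 mm above the worktop on four black rubber dome feet (radius 16 mm, centres 22 mm in from the sides). Origin: on the worktop under its middle; -x side faces the robot, +y is its left. It rests on three feet; the front left one hangs clear, so that corner sinks if pressed with over 4 N
- short_foot (a point): point at worktop level below the centre of the worn dome foot, at (-88, +113, 0) mm in the block's frame, axes as the block's; the dome's lowest point hangs 3.5 to 9.5 mm above the worktop (how much is not known, and is felt, not measured)
- corner_top (a point): point on the top face of the block straight above the worn foot, at (-88, +113, 52) mm in the block's frame: the place to press. When the block stands level it is 52 mm above the worktop
- wedge: loose beech wedge, 70 g, 135 mm long, 30 wide: flat-bottomed taper 95 mm long, 2.5 mm thick at the thin end, 13 mm at the heel (1 mm in 9), then an upright heel block 40 long, 30 wide, 28 high. Origin: on its underside, halfway along; +x points to the thin end (x = +67.5 mm), z up; the heel spans x = -67.5 to -27.5 mm. Once snug it stays in by friction
- wedge_heel (a point): centre of the wedge's heel block, at (-47.5, 0, 14) mm in the wedge's frame; grip it across its 30 mm width (the wedge's y). The wedge starts on the strip of worktop in front of the sink, thin end to the right; the sink's rim beside it is 4 mm high
- wedge_tip (a point): middle of the thin end's lower edge, at (+67.5, 0, 0) mm in the wedge's frame. Slid in without pressing it onto the worktop (which adds drag), the wedge meets little resistance (under 1.5 N) until its slope touches the dome; the push then climbs within 2 to 6 mm to about 6 N, when it is snug; beyond 8 to 12 N it jams hard and raises or shoves the block
- jar: glass jar with a red lid, 81 mm across, 145 mm high, 0.66 kg, standing on the block towards its rear right corner; origin in the middle of its underside
- mill: small glass mill with a grey cap, 44 mm across, 90 mm high, standing on the block near the middle of its rear edge; origin in the middle of its underside
- mug: stoneware mug, 81 mm across, 74 mm high, a bystander in front of the sink at the left; origin in the middle of its underside
- bowl: stoneware sugar bowl, 91 mm across, 64 mm high, a bystander on the worktop at the right, near its front edge; origin in the middle of its underside

How it is judged:
On the way, in this order (a step that is already met when the one before it is completed fails the run):
1. the wedge, thin end under the worn foot, is in as far as it bites: it carries at least 0.8 N of the block, whose corner is not raised (y of short_foot in the frame of wedge between -0.012 and 0.012 m and x of short_foot in the frame of wedge between -0.02 and 0.066 m and angle between wedge's own z axis and vertical below 0.08 rad and contact force between wedge and block above 0.8 N and height (world z) of corner_top below 0.0532 m), for 0.3 s.
2. the fingers press on the corner with more than 6 N, the wedge takes the load (over 4 N) and the corner sinks less than 1.5 mm (y of short_foot in the frame of wedge between -0.012 and 0.012 m and x of short_foot in the frame of wedge between -0.02 and 0.066 m and angle between wedge's own z axis and vertical below 0.08 rad and contact force between the fingers and block above 6 N and contact force between wedge and block above 4 N and height (world z) of corner_top above 0.0505 m), for 0.2 s.
At the end, for the whole second after the job is handed in: The wedge lies flat at rest, its taper under the worn foot (within 12 mm of its midline), carrying 0.5 to 8 N; the front left corner is at its level height (-1.2/+1.2 mm), the block within 4 mm of where it stood, at rest, jar and mill upright (y of short_foot in the frame of wedge between -0.012 and 0.012 m and x of short_foot in the frame of wedge between -0.02 and 0.066 m and angle between wedge's own z axis and vertical below 0.08 rad and contact force between wedge and block between 0.5 and 8 N and height (world z) of corner_top between 0.0508 and 0.0532 m and distance of block from where it was at the start of the episode below 0.004 m and linear speed of each of block, wedge below 0.01 m/s and angle between each of jar, mill's own z axis and vertical below 0.1 rad); the robot touches nothing.
It fails at once if the block's front left corner is raised more than 1.5 mm above level (height (world z) of corner_top above 0.0535 m).
It fails at once if the block is shoved more than 6 mm (distance of block from where it was at the start of the episode above 0.006 m).
It fails at once if the fingers press on the block with more than 35 N (contact force between the fingers and block above 35 N).
It fails at once if the jar or the mill tips over (angle between any of jar, mill's own z axis and vertical above 0.3 rad).
It fails at once if the mug or the bowl is moved more than 25 mm (distance of any of mug, bowl from where it was at the start of the episode above 0.025 m).
It also fails if it takes over 72 s, if anything falls off the work surface, if the arm or the gripper's body presses on something with over 40 N, if the wrist force passes 120 N, or if a joint passes its speed limit or range.

## Robot

A 6-joint arm with a two-finger parallel gripper is mounted at the origin on a cart in front of the work surface, level with it; the furniture and walls round the work are solid. World frame = base frame: x ahead of the robot, y to its left, z up, the work surface at z = 0. Lengths are in m, angles in rad, forces in N, time in s.
With the tool pointing down it reaches from about 0.325 to 0.775 m from the base axis. Payload 9.3 kg.
Tool frame: the origin (TCP) lies midway between the tips of the shut fingers; the grasp point (between the pads) lies 19 mm behind it; z points along the fingers, y is the line along which they close (so a half turn about z gives the same grasp; the last joint's range is limited). The gripper opens to 85 mm and grips with 20 to 120 N. Pads are 22 mm wide; open, the fingers measure 114 mm over their backs; the gripper's body (76 mm by 85 mm) begins 54 mm behind the grasp point. The pads swing forward as they close: fully open they stand 13 mm farther back than shut.
Start: joints at [0.948, 0.259, 0.021, 1.334, 0, 1.418], TCP at [0.249, 0.49, 0.231] pointing down, gripper open.
Joint ranges: [-3.04, 3.04], [-0.91, 1.82], [-1.04, 1.36], [-1.92, 1.95], [-1.52, 1.45], [-3.14, 3.14]. Speed limits (rad/s): [2.22, 2.22, 2.79, 3.14, 3.14, 3.14].

## Interface

Orientations are given as a unit quaternion [x, y, z, w].
In Python, from cell import bot, imaging gives the robot as it stands.
- The arm moves only by the tool carry_out, never from a script. Its argument "commands" is a list of rows, each a list of 4 numbers: the shift along the world's x, y, z in m, then the turn about the world's z in degrees. In form: [[x, y, z, twist], ...]. A call has 1 to 12 rows; each row is the pose to reach, as a shift and turn from the pose commanded when the call began; what a row does not reach only later rows make up. A row lasts 1/12 s, in which the tool goes at most 41.7 mm and 7.16 degrees, less where a joint would pass 70% of its speed; a pose out of reach is approached as far as the arm can. A call with a gripper value outside its range is refused whole. "hand" is the finger opening in m, from 0 to 0.0854, set as the call begins (left out, the last holds). The fingers move at their own pace and stop on an object; "squeeze" is the grip in N (left out, the last holds). Time passes only in rows, so rows that repeat a pose let the fingers close. It gives the time, the measured TCP pose, the force and the opening at its end, in the units of the state.
- bot.read_state(): the state, without advancing time (a new reading comes with each control period).
- imaging.read_camera(name): name is "scene" or "top"; returns the picture (420x560x3 uint8, red, green, blue); there is no depth.
- imaging.camera_info(name): a dict with "fx", "fy", "cx", "cy" (pixels), "rvec" (rotation vector, rad) and "tvec" (3), from world to camera coordinates, as OpenCV has them. Camera axes: x right, y down, z forward; pixel columns grow to the right and rows downward; lengths in m; the calibration is good to about 2 mm. A picture is of the moment at which its call begins. camera_info takes no time and is no camera call.
- bot.close_job(): hands the job in, once; it reports no verdict.
Trained networks look in the newest picture that a camera, given by its name, has taken for a name from the list of things; names that differ only in an ending like _2 or _b are one class to them, and where a whole thing is asked for, a point or a joint stands for the part that bears it (a point fixed in the world has none). Each returns a list of dicts, best first, with "confidence" (0 to 1); they miss things now and then, are a little off and sometimes report something else, mostly with a low value. They report only what shows in the picture. A call takes as long as a camera call.
- imaging.recognise(camera, query): "extent" ([left, top, right, bottom] in pixels, round what is visible of it).
- imaging.landmark_of(camera, query): "position" ([row, column] in pixels: a listed point, or the origin of a listed thing).
The state is a dict: "time": time; "joint_positions": joint angles; "joint_velocities": joint speeds; "joint_efforts": joint torques, N m; "tool_pos": TCP position; "orientation": TCP orientation; "force": force on the tool from outside, world axes, zero at the start; "wrist_torque": the same for the moment, N m; "width": finger opening in m.
Only numpy, scipy, OpenCV 4.12 (cv2) and the standard library are available. Lean on these libraries where they do the work, as an engineer would, in place of code of your own. Each camera call takes 0.05 s, during which the arm holds its last target. There are 200 camera calls.

## Working session

There is one attempt and no reset: what is moved stays moved. The work goes in short steps, Python scripts to look and compute and a tool call to move; the robot and the scene stay as the last step left them, time stands still between calls to the robot, and variables do not carry over. Pictures are saved under pics/ and viewed, on a budget of 10 in all, crops included, one or two more only if the job needs it, and the job is handed in when it is done.

Besides the shell and the picture viewer there is one more tool, called after "Emit:" as name(argument=value, ...) on one line, values as JSON. carry_out: Moves the arm, as the interface text tells. Its arguments: {"type":"object","properties":{"commands":{"type":"array"},"hand":{"type":"number"},"squeeze":{"type":"number"}},"required":["commands"]}

```bash
mkdir -p pics; ls
cat > h.py <<'E'
import numpy as np, cv2
from cell import bot, imaging
def ray(cam,row,col,z):
    i=imaging.camera_info(cam);R=cv2.Rodrigues(np.array(i["rvec"],float))[0];t=np.array(i["tvec"],float).ravel()
    d=R.T@np.array([(col-i["cx"])/i["fx"],(row-i["cy"])/i["fy"],1.]);o=-R.T@t
    return o+d*(z-o[2])/d[2]
def proj(cam,p):
    i=imaging.camera_info(cam);K=np.array([[i["fx"],0,i["cx"]],[0,i["fy"],i["cy"]],[0,0,1.]])
    return cv2.projectPoints(np.array([p],float),np.array(i["rvec"],float),np.array(i["tvec"],float),K,None)[0].ravel()
def snap(cam,name):
    im=imaging.read_camera(cam);cv2.imwrite(f"pics/{name}.png",im[...,::-1]);return im
E
python3 - <<'E'
from h import *
print(bot.read_state())
for c in("top","scene"):
    im=snap(c,c+"0")
    i=imaging.camera_info(c);R=cv2.Rodrigues(np.array(i["rvec"],float))[0];print(c,-R.T@np.array(i["tvec"]).ravel(),R[2])
    for q,z in(("block",0),("short_foot",0),("corner_top",.052),("wedge",0),("wedge_heel",.014),("wedge_tip",0),("jar",.052),("mill",.052),("mug",0),("bowl",0)):
        for r in imaging.landmark_of(c,q)[:2]: print(c,q,round(r["confidence"],2),np.round(r["position"],1),ray(c,*r["position"],z).round(4))
a=cv2.imread("pics/top0.png");b=cv2.imread("pics/scene0.png");cv2.imwrite("pics/both.png",np.vstack([a,b]))
E
```

```text
pics
{'time': 0.0, 'joint_positions': array([ 9.48388592e-01,  2.59204959e-01,  2.07237284e-02,  1.33370580e+00,
       -3.87023597e-05,  1.41821918e+00]), 'joint_velocities': array([-0.00017836, -0.00052407,  0.00067886,  0.00235034, -0.0012583 ,
       -0.00111459]), 'joint_efforts': array([-7.60157909e-04, -5.55643916e+01,  3.44536543e+01,  1.35583160e-02,
       -2.56678431e-04, -2.67434569e-05]), 'tool_pos': array([0.2488304 , 0.49015608, 0.23064427]), 'orientation': array([ 2.32760536e-01,  9.72533829e-01, -6.51109999e-04, -2.44834591e-04]), 'force': array([-0.16444953, -0.07662492,  0.12790564]), 'wrist_torque': array([-0.0222355 , -0.05658131,  0.02921752]), 'width': 0.0855897383838543}
top [0.30798675 0.13031694 1.40104447] [ 0.21225313  0.01061645 -0.97715705]
top block 0.74 [194.9 376.5] [ 0.6714 -0.1135  0.    ]
top short_foot 0.76 [221.8 340.3] [ 0.5876 -0.0152  0.    ]
top short_foot 0.43 [278.3 230.9] [0.4115 0.2743 0.    ]
top corner_top 0.86 [219.5 340.2] [ 0.5834 -0.0092  0.052 ]
top wedge 0.81 [278.4 249.1] [0.4146 0.2251 0.    ]
top wedge_heel 0.6 [278.1 233.2] [0
[... 411 characters left out ...]
1701288]
scene block 0.91 [273.2 378.1] [ 0.6823 -0.1241 -0.    ]
scene block 0.48 [246.4 393.2] [ 0.7911 -0.0785  0.    ]
scene short_foot 0.64 [261.5 320.3] [ 0.5894 -0.0037  0.    ]
scene corner_top 0.97 [248.2 322.4] [ 0.5885 -0.0078  0.052 ]
scene corner_top 0.72 [345.7 313. ] [ 0.3816 -0.2156  0.052 ]
scene wedge 0.9 [244.7 222.2] [0.413  0.2061 0.    ]
scene wedge_heel 0.69 [226.3 211.5] [0.4209 0.2769 0.014 ]
scene wedge_tip 0.91 [259.3 235.8] [ 0.4129  0.1356 -0.    ]
scene jar 0.76 [264.  411.7] [ 0.73   -0.1815  0.052 ]
scene mill 0.94 [246.8 394.9] [ 0.7439 -0.1147  0.052 ]
scene mug 0.98 [199.8 179.4] [0.4107 0.463  0.    ]
scene bowl 0.62 [347.8 311.4] [ 0.4007 -0.1921  0.    ]
```

Run:
```python
import cv2
a=cv2.imread("pics/top0.png")[120:330,150:430];cv2.imwrite("pics/a.png",cv2.resize(a,(800,600),interpolation=cv2.INTER_CUBIC))
a=cv2.imread("pics/scene0.png")[170:380,160:440];cv2.imwrite("pics/b.png",cv2.resize(a,(800,600),interpolation=cv2.INTER_CUBIC))
```

```text
(no output)
```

View pics/a.png

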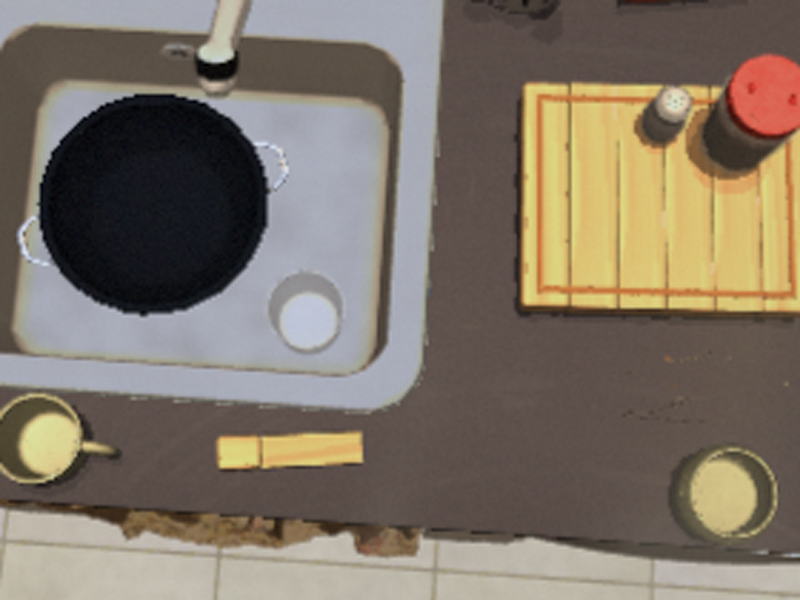

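View pics/b.png

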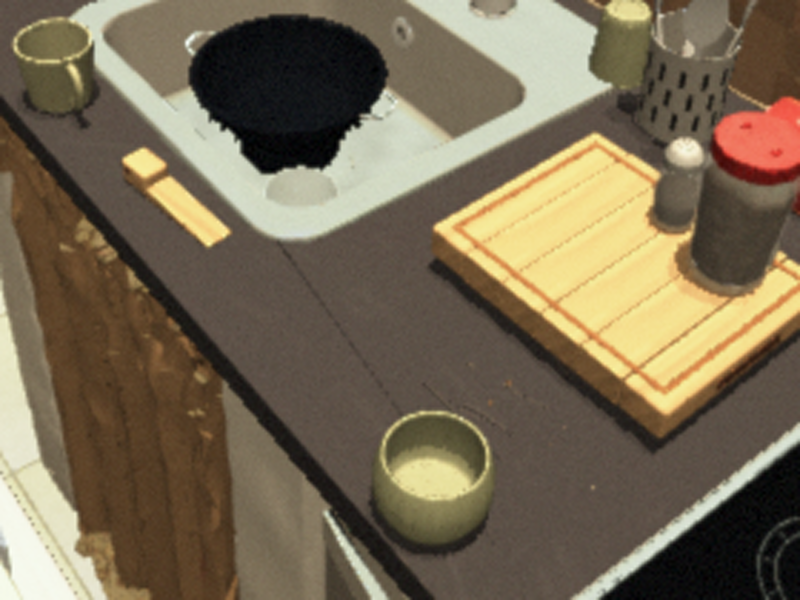

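The pictures match the networks' reports: the wedge is on the front strip with its thin end to the right (top crop 215-362, 432-470). The block is at the right, and its front left corner is at about (521, 305) in the top crop. The sink rim ends close to the block's left side, so I'll insert from the front (+x). Next I'll refine the poses with a silhouette fit.

```bash
cat >> h.py <<'E'
from scipy.optimize import minimize
WEDGE=[[(-.0675,y,0),(-.0275,y,0),(-.0675,y,.028),(-.0275,y,.028)] for y in(-.015,.015)],[[(-.0275,y,0),(-.0275,y,.013),(.0675,y,0),(.0675,y,.0025)] for y in(-.015,.015)]
WEDGE=[np.array(w).reshape(-1,3) for w in WEDGE]
BLOCK=[np.array([(x,y,z) for x in(-.11,.11) for y in(-.135,.135) for z in(.018,.052)])]
def sil(cam,parts,p,s=4):
    i=imaging.camera_info(cam);K=np.array([[i["fx"],0,i["cx"]],[0,i["fy"],i["cy"]],[0,0,1.]])
    c,q=np.cos(p[2]),np.sin(p[2]);m=np.zeros((420*s,560*s),np.uint8)
    for P in parts:
        W=np.c_[p[0]+c*P[:,0]-q*P[:,1],p[1]+q*P[:,0]+c*P[:,1],P[:,2]]
        u=cv2.projectPoints(W,np.array(i["rvec"],float),np.array(i["tvec"],float),K,None)[0].reshape(-1,2)
        cv2.fillConvexPoly(m,cv2.convexHull(((u+.5)*s).astype(np.int32)),255)
    return cv2.resize(m,(560,420),interpolation=cv2.INTER_AREA)/255.
def wood(im):
    h=cv2.cvtColor(im,cv2.COLOR_RGB2HSV);return ((h[...,0]>8)&(h[...,0]<28)&(h[...,1]>100)&(h[...,2]>110)).astype(float)
def fit(ims,parts,p0,boxes,d=(.006,.006,.05)):
    ms={c:wood(im) for c,im in ims.items()}
    def f(p):
        t=0
        for c in ims:
            l,a,r,b=boxes[c];S=sil(c,parts,p)[a:b,l:r];M=ms[c][a:b,l:r];t+=np.abs(S-M).sum()/S.sum()
        return t
    s=np.vstack([p0]+[np.array(p0)+np.eye(3)[k]*d[k] for k in range(3)])
    r=minimize(f,p0,method="Nelder-Mead",options=dict(initial_simplex=s,xatol=1e-5,fatol=1e-5));return r.x.round(4),round(r.fun,3)
E
python3 - <<'E'
from h import *
ims={c:cv2.imread(f"pics/{c}0.png")[...,::-1].copy() for c in("top","scene")}
wb={"top":(218,262,286,292),"scene":(198,216,246,262)}
# block: keep only left/front strips away from jar and mill
bb={"top":(322,140,440,236),"scene":(300,205,450,335)}
for cs in(("top","scene"),("top",),("scene",)):
    I={c:ims[c] for c in cs}
    print(cs,"wedge",fit(I,WEDGE,[.414,.215,-1.5],wb),"block",fit(I,BLOCK,[.675,-.12,0.],bb))
p=fit(ims,BLOCK,[.675,-.12,0.],bb)[0];w=fit(ims,WEDGE,[.414,.215,-1.5],wb)[0]
o=[]
for c in ims:
    v=ims[c][...,::-1].copy()
    for P,q in((BLOCK,p),(WEDGE,w)):
        k,_=cv2.findContours((sil(c,P,q)>.5).astype(np.uint8),0,1);cv2.drawContours(v,k,-1,(255,0,255),1)
    o.append(cv2.resize(v[130:340,180:460] if c=="top" else v[170:380,180:460],(560,420),interpolation=cv2.INTER_NEAREST)[:300] if c=="top" else cv2.resize(v[190:340,180:460],(560,300),interpolation=cv2.INTER_NEAREST))
cv2.imwrite("pics/fit.png",np.vstack(o))
E
```

```text
('top', 'scene') wedge (array([ 0.4178,  0.2186, -1.4548]), np.float64(0.327)) block (array([ 0.6838, -0.1188,  0.0451]), np.float64(0.463))
('top',) wedge (array([ 0.418 ,  0.2186, -1.459 ]), np.float64(0.078)) block (array([ 0.6798, -0.1204,  0.0326]), np.float64(0.18))
('scene',) wedge (array([ 0.4183,  0.2194, -1.4746]), np.float64(0.25)) block (array([ 0.6863, -0.1164,  0.0352]), np.float64(0.28))
```

View pics/fit.png

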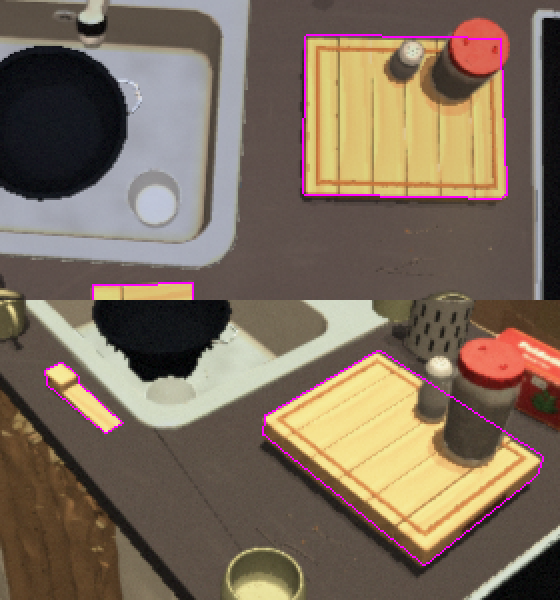

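Emit:
carry_out(commands=[[0.02,-0.027,0,-6.8],[0.04,-0.055,0,-13.8],[0.06,-0.082,0,-20.8],[0.08,-0.11,0,-27.8],[0.1,-0.137,0,-34.8],[0.12,-0.164,0,-41.8],[0.14,-0.191,-0.02,-48.8],[0.164,-0.224,-0.05,-55.8],[0.164,-0.224,-0.08,-56.8],[0.164,-0.224,-0.11,-56.8],[0.164,-0.224,-0.14,-56.8],[0.164,-0.224,-0.15,-56.8]], hand=0.05, squeeze=40)

```text
time: 2.1
tool_pos: [0.4114, 0.2651, 0.0776]
orientation: [0.668, 0.744, -0.002, -0.001]
force: [0.0, 0.3, 0.0]
width: 0.0503
```

Emit:
carry_out(commands=[[0,0,0,0],[0,0,0,0],[0,0,0,0]])

```text
time: 2.35
tool_pos: [0.4137, 0.2668, 0.0824]
orientation: [0.667, 0.745, 0.001, 0.0]
force: [-0.5, 0.7, 0.4]
width: 0.0503
```

Run:
```python
from h import *
s=bot.read_state();print(s["tool_pos"],s["orientation"],s["force"],s["width"],s["time"])
a=snap("scene","s1")[170:300,160:340];b=snap("top","t1")[230:320,190:310]
cv2.imwrite("pics/c.png",np.vstack([cv2.resize(a[...,::-1],(540,390)),cv2.resize(b[...,::-1],(540,405))])[:600])
```

```text
[0.41368279 0.26677997 0.08238464] [6.67251362e-01 7.44832135e-01 7.67491311e-04 3.50292180e-04] [-0.47165166  0.69894344  0.43174127] 0.050255577916668896 2.35
```

View pics/c.png

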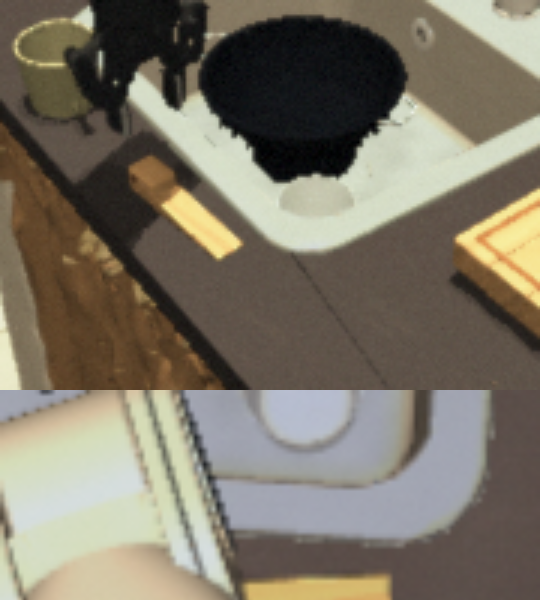

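The gripper hangs over the heel with the fingers straddling its width. The mug and the rim are clear, so I'll go down.

Emit:
carry_out(commands=[[0,-0.001,-0.01,0],[0,-0.001,-0.02,0],[0,-0.001,-0.03,0],[0,-0.001,-0.04,0],[0,-0.001,-0.05,0],[0,-0.001,-0.058,0],[0,-0.001,-0.064,0],[0,-0.001,-0.068,0],[0,-0.001,-0.071,0],[0,-0.001,-0.074,0],[0,-0.001,-0.074,0],[0,-0.001,-0.074,0]])

```text
time: 3.45
tool_pos: [0.4131, 0.2654, 0.0074]
orientation: [0.667, 0.745, 0.0, 0.0]
force: [0.4, -0.2, -0.3]
width: 0.0497
```

Emit:
carry_out(commands=[[0,0,-0.002,0],[0,0,-0.003,0],[0,0,-0.003,0],[0,0,-0.003,0]])

```text
time: 3.78
tool_pos: [0.413, 0.2654, 0.0043]
orientation: [0.667, 0.745, -0.0, -0.0]
force: [0.9, -0.1, 0.6]
width: 0.0499
```

Close.

Emit:
carry_out(commands=[[0,0,0,0],[0,0,0,0],[0,0,0,0],[0,0,0,0],[0,0,0,0],[0,0,0,0],[0,0,0,0],[0,0,0,0]], hand=0.02, squeeze=40)

```text
time: 4.45
tool_pos: [0.4132, 0.2655, 0.0045]
orientation: [0.667, 0.745, 0.0, 0.0]
force: [-1.2, -0.2, 5.2]
width: 0.029
```

Emit:
carry_out(commands=[[0,0,0.003,0],[0,0,0.006,0],[0,0,0.012,0],[0,0,0.02,0],[0,0,0.03,0],[0,0,0.03,0],[0,0,0.03,0]])

```text
time: 5.03
tool_pos: [0.4134, 0.2656, 0.035]
orientation: [0.667, 0.745, 0.001, 0.0]
force: [-0.1, -0.7, 0.4]
width: 0.0295
```

Run:
```python
from h import *
s=bot.read_state();print(s["tool_pos"],s["orientation"],s["force"],s["width"],s["time"])
a=snap("scene","s2")[170:300,160:340]
cv2.imwrite("pics/d.png",cv2.resize(a[...,::-1],(720,520)))
```

```text
[0.41343181 0.26560695 0.03497382] [6.67281891e-01 7.44804845e-01 7.07576313e-04 3.47865753e-04] [-0.08099466 -0.6608869   0.44313486] 0.029482934026269496 5.0333
```

View pics/d.png

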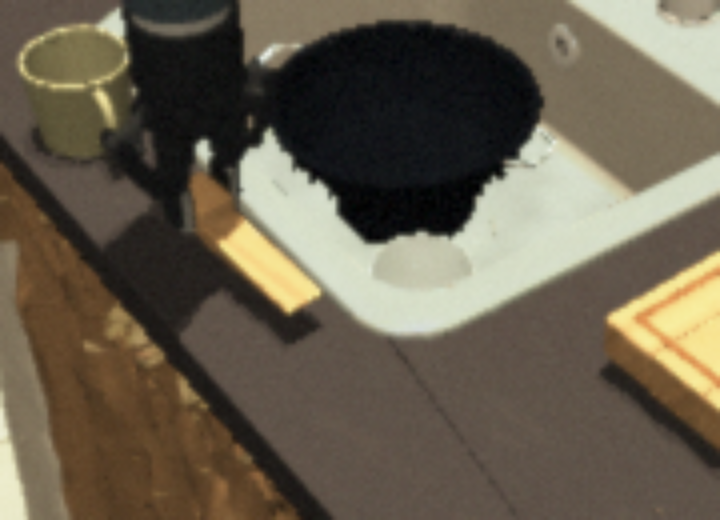

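Emit:
carry_out(commands=[[0,-0.02,0.005,0],[0,-0.05,0.01,0],[0,-0.08,0.01,0],[0,-0.11,0.01,3],[0,-0.14,0.01,10],[0.004,-0.17,0.01,17],[0.008,-0.2,0.01,24],[0.012,-0.23,0.01,31],[0.016,-0.26,0.01,38],[0.018,-0.275,0.01,45],[0.02,-0.279,0.01,52],[0.02,-0.279,0.01,59]])

```text
time: 6.08
tool_pos: [0.4332, -0.0152, 0.0439]
orientation: [0.228, 0.974, -0.0, -0.0]
force: [0.2, 1.2, -1.0]
width: 0.0294
```

Emit:
carry_out(commands=[[0,0,0,7],[0,0,0,14],[0,0,0,21],[0,0,0,26.6],[0,0,0,26.6],[0,0,0,26.6],[0,0,0,26.6]])

```text
time: 6.67
tool_pos: [0.4329, -0.0136, 0.0441]
orientation: [0.001, 1.0, 0.0, -0.0]
force: [0.0, 0.2, -1.2]
width: 0.0294
```

Run:
```python
from h import *
s=bot.read_state();print(s["tool_pos"],s["orientation"],s["force"],s["width"],s["time"])
im=snap("scene","s3");t=snap("top","t3")
for c in("top","scene"):
    for q,z in(("wedge_tip",.04),("wedge_heel",.054)):
        for r in imaging.landmark_of(c,q)[:1]: print(c,q,round(r["confidence"],2),ray(c,*r["position"],z).round(4))
cv2.imwrite("pics/e.png",np.vstack([cv2.resize(im[200:350,220:420,::-1],(600,450)),cv2.resize(t[190:290,280:480,::-1],(600,300))])[:750:1][:600])
```

```text
[ 0.43286169 -0.01356208  0.04408049] [ 1.10272008e-03  9.99999376e-01  2.83140519e-05 -1.76535531e-04] [ 0.00841233  0.22818228 -1.24271484] 0.029413664166627322 6.6667
top wedge_tip 0.47 [ 0.5525 -0.0127  0.04  ]
scene wedge_tip 0.73 [ 0.5421 -0.0259  0.04  ]
scene wedge_heel 0.95 [ 0.442  -0.0099  0.054 ]
```

View pics/e.png

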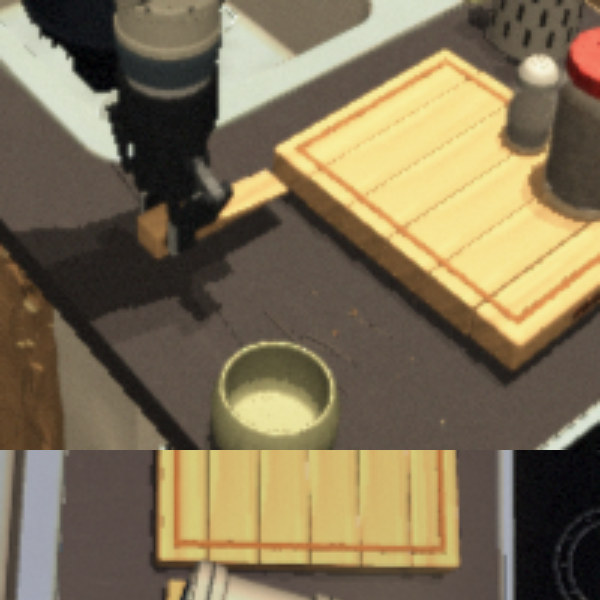

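Emit:
carry_out(commands=[[0.001,0,-0.008,1],[0.001,0,-0.018,2],[0.001,0,-0.026,2],[0.001,0,-0.032,2],[0.001,0,-0.036,2],[0.001,0,-0.038,2],[0.001,0,-0.038,2],[0.001,0,-0.038,2],[0.001,0,-0.038,2]])

```text
time: 7.72
tool_pos: [0.4342, -0.0136, 0.0065]
orientation: [-0.018, 1.0, -0.0, 0.0]
force: [-0.2, 0.5, -0.6]
width: 0.0291
```

Emit:
carry_out(commands=[[0,0,-0.0005,0],[0,0,-0.001,0],[0,0,-0.001,0],[0,0,-0.001,0],[0,0,-0.001,0]])

```text
time: 8.13
tool_pos: [0.434, -0.0136, 0.0053]
orientation: [-0.018, 1.0, -0.0, 0.0]
force: [0.4, -0.3, -0.3]
width: 0.0289
```

Emit:
carry_out(commands=[[0,0,-0.0005,0],[0,0,-0.0005,0],[0,0,-0.0005,0],[0,0,-0.0005,0]])

```text
time: 8.47
tool_pos: [0.434, -0.0136, 0.0048]
orientation: [-0.018, 1.0, 0.0, 0.0]
force: [-0.1, 0.0, -0.4]
width: 0.0292
```

Emit:
carry_out(commands=[[0,0,-0.0005,0],[0,0,-0.0005,0],[0,0,-0.0005,0],[0,0,-0.0005,0]])

```text
time: 8.8
tool_pos: [0.4341, -0.0136, 0.0045]
orientation: [-0.018, 1.0, -0.0, 0.0]
force: [-0.7, 0.9, 6.2]
width: 0.0293
```

Emit:
carry_out(commands=[[0.004,0.0001,0.0004,0],[0.008,0.0003,0.0004,0],[0.013,0.0005,0.0004,0],[0.018,0.0006,0.0004,0],[0.023,0.0008,0.0004,0],[0.028,0.001,0.0004,0],[0.033,0.0012,0.0004,0],[0.037,0.0013,0.0004,0],[0.04,0.0014,0.0004,0],[0.042,0.0014,0.0004,0],[0.042,0.0014,0.0004,0],[0.042,0.0014,0.0004,0]])

```text
time: 9.8
tool_pos: [0.4759, -0.0122, 0.0046]
orientation: [-0.018, 1.0, 0.0, -0.0]
force: [-0.8, -0.0, -0.3]
width: 0.0291
```

Emit:
carry_out(commands=[[0.001,0,0,0],[0.002,0.0001,0,0],[0.003,0.0001,0,0],[0.003,0.0001,0,0],[0.003,0.0001,0,0]])

```text
time: 10.22
tool_pos: [0.479, -0.0121, 0.0047]
orientation: [-0.018, 1.0, 0.0, 0.0]
force: [-0.1, 0.3, 0.0]
width: 0.0294
```

Emit:
carry_out(commands=[[0.001,0,0,0],[0.002,0.0001,0,0],[0.0025,0.0001,0,0],[0.0025,0.0001,0,0],[0.0025,0.0001,0,0]])

```text
time: 10.63
tool_pos: [0.4815, -0.012, 0.0047]
orientation: [-0.018, 1.0, -0.0, -0.0]
force: [-1.0, 0.9, -0.6]
width: 0.0294
```

Emit:
carry_out(commands=[[0.001,0,0,0],[0.002,0.0001,0,0],[0.0025,0.0001,0,0],[0.0025,0.0001,0,0],[0.0025,0.0001,0,0]])

```text
time: 11.05
tool_pos: [0.484, -0.0119, 0.0046]
orientation: [-0.018, 1.0, 0.0, -0.0]
force: [-0.3, 0.4, -1.3]
width: 0.0295
```

Emit:
carry_out(commands=[[0.001,0,0,0],[0.002,0.0001,0,0],[0.0025,0.0001,0,0],[0.0025,0.0001,0,0],[0.0025,0.0001,0,0]])

```text
time: 11.47
tool_pos: [0.4865, -0.0118, 0.0047]
orientation: [-0.018, 1.0, -0.0, 0.0]
force: [0.5, -0.5, -0.3]
width: 0.0295
```

Emit:
carry_out(commands=[[0.001,0,0,0],[0.002,0.0001,0,0],[0.0025,0.0001,0,0],[0.0025,0.0001,0,0],[0.0025,0.0001,0,0]])

```text
time: 11.88
tool_pos: [0.4887, -0.0117, 0.0046]
orientation: [-0.018, 1.0, 0.0, -0.0]
force: [-1.5, 0.2, -1.1]
width: 0.0293
```

Emit:
carry_out(commands=[[0.0005,0,0,0],[0.001,0,0,0],[0.001,0,0,0],[0.001,0,0,0]])

```text
time: 12.22
tool_pos: [0.4897, -0.0116, 0.0046]
orientation: [-0.018, 1.0, 0.0, -0.0]
force: [-4.1, 0.4, 0.1]
width: 0.029
```

Emit:
carry_out(commands=[[0.0005,0,0,0],[0.0005,0,0,0],[0.0005,0,0,0],[0.0005,0,0,0]])

```text
time: 12.55
tool_pos: [0.4903, -0.0116, 0.0046]
orientation: [-0.018, 1.0, 0.0, -0.0]
force: [-4.1, 0.1, -0.7]
width: 0.0293
```

Emit:
carry_out(commands=[[0.0005,0,0,0],[0.0005,0,0,0],[0.0005,0,0,0],[0.0005,0,0,0]])

```text
time: 12.88
tool_pos: [0.4908, -0.0116, 0.0046]
orientation: [-0.018, 1.0, 0.0, -0.0]
force: [-4.6, -0.3, -0.3]
width: 0.0296
```

Emit:
carry_out(commands=[[0.0003,0,-0.0001,0],[0.0005,0,-0.0002,0],[0.0005,0,-0.0002,0],[0.0005,0,-0.0002,0]])

```text
time: 13.22
tool_pos: [0.4911, -0.0117, 0.0045]
orientation: [-0.018, 1.0, -0.0, -0.0]
force: [-7.0, 1.0, 2.6]
width: 0.0292
```

Emit:
carry_out(commands=[[0,0,0,0],[0,0,0,0],[0,0,0,0],[0,0,0,0],[0,0,0,0],[0,0,0,0]])

```text
time: 13.72
tool_pos: [0.491, -0.0117, 0.0045]
orientation: [-0.018, 1.0, -0.0, -0.0]
force: [-7.8, 0.2, 1.1]
width: 0.0295
```

Emit:
carry_out(commands=[[0,0,0,0],[0,0,0,0],[0,0,0,0]])

```text
time: 13.97
tool_pos: [0.491, -0.0117, 0.0045]
orientation: [-0.018, 1.0, -0.0, -0.0]
force: [-6.9, -0.6, 1.9]
width: 0.0293
```

Snug, at about 6.5 to 7 N including some drag. Releasing now.

Emit:
carry_out(commands=[[0,0,0,0],[0,0,0,0],[0,0,0,0],[0,0,0,0],[0,0,0,0],[0,0,0,0]], hand=0.05)

```text
time: 14.47
tool_pos: [0.4918, -0.0117, 0.0046]
orientation: [-0.018, 1.0, -0.0, 0.0]
force: [-0.4, -0.3, 0.6]
width: 0.0498
```

Emit:
carry_out(commands=[[0,0,0.01,0],[0,0,0.025,0],[0,0,0.045,0],[-0.01,0,0.07,0],[-0.04,0,0.1,0],[-0.08,0.02,0.13,0],[-0.1,0.06,0.15,0],[-0.1,0.1,0.15,0],[-0.1,0.14,0.15,0],[-0.1,0.17,0.15,0],[-0.1,0.2,0.15,0],[-0.1,0.2,0.15,0]])

```text
time: 15.47
tool_pos: [0.3912, 0.1926, 0.1548]
orientation: [-0.02, 1.0, 0.001, 0.001]
force: [-0.4, -0.4, -0.4]
width: 0.0499
```

Emit:
carry_out(commands=[[0,0,0,0],[0,0,0,0],[0,0,0,0]], hand=0.0)

```text
time: 15.72
tool_pos: [0.3915, 0.1875, 0.1544]
orientation: [-0.018, 1.0, -0.0, -0.0]
force: [0.4, 0.9, 1.2]
width: 0.0141
```

Run:
```python
from h import *
s=bot.read_state();print(s["tool_pos"],s["orientation"],s["force"],s["width"],s["time"])
im=snap("scene","s4");t=snap("top","t4")
for c in("top","scene"):
    for q,z in(("wedge_heel",.014),("corner_top",.052),("short_foot",0),("block",0)):
        for r in imaging.landmark_of(c,q)[:1]: print(c,q,round(r["confidence"],2),ray(c,*r["position"],z).round(4))
d=cv2.absdiff(t,cv2.imread("pics/top0.png")[...,::-1]).max(2)[130:220,325:440];print("block change top",(d>40).sum())
cv2.imwrite("pics/f.png",np.vstack([cv2.resize(im[210:310,250:450,::-1],(600,300)),cv2.resize(t[170:270,290:490,::-1],(600,300))]))
```

```text
[0.39149824 0.18746941 0.1543715 ] [-1.75100017e-02  9.99846668e-01 -1.40201717e-04 -1.46249729e-04] [0.43978517 0.8846285  1.24826253] 0.014120810548725962 15.7167
top wedge_heel 0.67 [ 0.4934 -0.0101  0.014 ]
top corner_top 0.74 [ 0.5853 -0.0043  0.052 ]
top short_foot 0.89 [ 0.5814 -0.004   0.    ]
top block 0.82 [ 0.6734 -0.1213  0.    ]
scene wedge_heel 0.62 [ 0.4992 -0.0044  0.014 ]
scene corner_top 0.93 [ 5.889e-01 -2.000e-04  5.200e-02]
scene short_foot 0.6 [ 0.5779 -0.0126  0.    ]
scene block 0.98 [ 0.6808 -0.1199  0.    ]
block change top 2
```

View pics/f.png

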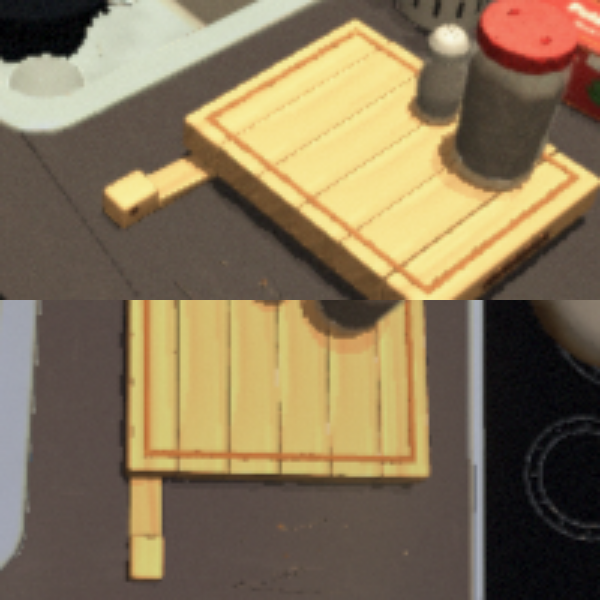

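The block hasn't moved in the top view (2 changed pixels), and the wedge is in. In the top crop the wedge's left edge (130) looks close to the block's left edge (127), so I'll measure the lateral offset at the right heights.

Run:
```python
from h import *
T=cv2.imread("pics/top4.png") if 0 else cv2.imread("pics/t4.png")[...,::-1].copy();S=cv2.imread("pics/s4.png")[...,::-1].copy()
def edge(line,cols,d):  # subpixel strongest step in wood brightness along a row
    g=cv2.GaussianBlur(line.astype(np.float32)[None],(3,1),0)[0].sum(1);k=np.diff(g)*d
    j=cols[0]+np.argmax(k[cols[0]:cols[1]]);w=np.clip(k[j-1:j+2],0,None);return j+.5+(w@[-1,0,1])/w.sum()
B=np.array([ray("top",r,edge(T[r],(325,342),1),.052) for r in range(150,215,4)])
H=np.array([[ray("top",r,edge(T[r],(326,340),1),.028),ray("top",r,edge(T[r],(340,350),-1),.028)] for r in range(251,260,2)])
cf=np.polyfit(B[:,0],B[:,1],1);print("block left edge y=%.4f+%.4f*(x-.59)"%(np.polyval(cf,.59),cf[0]))
print(B[::4,:2].round(4).tolist());print(H[:,:,:2].round(4).tolist())
# joint: block silhouettes with jar/mill excluded boxes, wedge heel only
heel=[WEDGE[0]]
for c,b,im in(("top",(325,248,352,264),T),("scene",(282,262,304,286),S)):
    print(c,"heel fit(wedge origin)",fit({c:im},heel,[.541,-.009,.035],{c:b}))
    bb={"top":(322,140,440,228),"scene":(300,205,450,335)}
    for q,z in(("jar",.052),("mill",.052)):
        l,a,r,d=[int(v) for v in imaging.recognise(c,q)[0]["extent"]];print(q,l,a,r,d)
```

```text
block left edge y=0.0122+0.0367*(x-.59)
[[0.7775, 0.0183], [0.7314, 0.0178], [0.686, 0.0159], [0.6412, 0.0142], [0.5971, 0.0123]]
[[[0.5008, 0.0028], [0.5026, -0.0249]], [[0.4954, 0.0024], [0.4972, -0.0251]], [[0.49, 0.0021], [0.4918, -0.0252]], [[0.4846, 0.0021], [0.4864, -0.0254]], [[0.4792, 0.0018], [0.481, -0.0254]]]
top heel fit(wedge origin) (array([ 0.5416, -0.0093,  0.067 ]), np.float64(0.077))
jar 392 138 433 180
mill 373 149 394 171
scene heel fit(wedge origin) (array([ 0.5419, -0.0078,  0.0482]), np.float64(0.474))
jar 401 207 443 272
mill 386 219 406 249
```

The lateral offset is about 2 mm and the wedge is square to the block, both fine. Next is the press: closed fingers over corner_top at about (0.588, -0.010).

Emit:
carry_out(commands=[[0.02,-0.02,0,0],[0.045,-0.045,0,0],[0.07,-0.07,0,0],[0.095,-0.095,0,0],[0.12,-0.12,0,0],[0.145,-0.145,0,0],[0.17,-0.17,0,0],[0.185,-0.185,0,0],[0.1965,-0.1975,-0.01,0],[0.1965,-0.1975,-0.03,0],[0.1965,-0.1975,-0.05,0],[0.1965,-0.1975,-0.06,0]], hand=0.0)

```text
time: 17.42
tool_pos: [0.5867, -0.009, 0.0914]
orientation: [-0.018, 1.0, 0.0, -0.002]
force: [-0.2, 0.4, -0.2]
width: -0.0001
```

Emit:
carry_out(commands=[[0,0,-0.01,0],[0,0,-0.018,0],[0,0,-0.025,0],[0,0,-0.03,0],[0,0,-0.033,0],[0,0,-0.036,0],[0,0,-0.036,0],[0,0,-0.036,0],[0,0,-0.036,0]])

```text
time: 18.17
tool_pos: [0.5882, -0.0092, 0.0589]
orientation: [-0.018, 1.0, -0.0, 0.0]
force: [-0.7, 0.4, -0.3]
width: -0.0001
```

Emit:
carry_out(commands=[[0,0,-0.002,0],[0,0,-0.004,0],[0,0,-0.005,0],[0,0,-0.0055,0],[0,0,-0.006,0],[0,0,-0.006,0],[0,0,-0.006,0]])

```text
time: 18.75
tool_pos: [0.588, -0.0092, 0.0525]
orientation: [-0.018, 1.0, -0.0, 0.0]
force: [0.0, -0.4, -1.2]
width: 0.0002
```

Emit:
carry_out(commands=[[0,0,-0.0005,0],[0,0,-0.0005,0],[0,0,-0.0005,0],[0,0,-0.0005,0]])

```text
time: 19.08
tool_pos: [0.588, -0.0092, 0.052]
orientation: [-0.018, 1.0, -0.0, 0.0]
force: [-0.6, -0.2, -0.0]
width: -0.0002
```

Emit:
carry_out(commands=[[0,0,-0.0004,0],[0,0,-0.0004,0],[0,0,-0.0004,0],[0,0,-0.0004,0]])

```text
time: 19.42
tool_pos: [0.5881, -0.0092, 0.0518]
orientation: [-0.018, 1.0, -0.0, 0.0]
force: [-0.2, 0.5, 2.9]
width: 0.0003
```

Emit:
carry_out(commands=[[0,0,-0.0003,0],[0,0,-0.0003,0],[0,0,-0.0003,0],[0,0,-0.0003,0]])

```text
time: 19.75
tool_pos: [0.5881, -0.0092, 0.0517]
orientation: [-0.018, 1.0, -0.0, 0.0]
force: [-1.7, 1.0, 5.2]
width: -0.0002
```

Emit:
carry_out(commands=[[0,0,-0.0004,0],[0,0,-0.0004,0],[0,0,-0.0004,0],[0,0,-0.0004,0]])

```text
time: 20.08
tool_pos: [0.5881, -0.0092, 0.0516]
orientation: [-0.018, 1.0, -0.0, 0.0]
force: [-1.6, -0.2, 9.4]
width: -0.0
```

Emit:
carry_out(commands=[[0,0,-0.0002,0],[0,0,-0.0002,0],[0,0,-0.0002,0],[0,0,-0.0002,0],[0,0,-0.0002,0],[0,0,-0.0002,0],[0,0,-0.0002,0]])

```text
time: 20.67
tool_pos: [0.5881, -0.0092, 0.0516]
orientation: [-0.018, 1.0, -0.0, 0.0]
force: [-3.6, 0.7, 11.1]
width: 0.0002
```

The corner holds: it took 11 N with only about 0.2 mm of travel. Lifting off and checking.

Emit:
carry_out(commands=[[0,0,0.001,0],[0,0,0.005,0],[0,0,0.02,0],[0,0,0.05,0],[0,0,0.08,0],[-0.03,0.03,0.1,0],[-0.06,0.06,0.1,0],[-0.09,0.09,0.1,0],[-0.12,0.12,0.1,0],[-0.15,0.15,0.1,0],[-0.18,0.18,0.1,0],[-0.2,0.2,0.1,0]])

```text
time: 21.67
tool_pos: [0.3859, 0.1919, 0.1508]
orientation: [-0.018, 1.0, 0.0, -0.0]
force: [0.6, 1.1, 0.0]
width: -0.0003
```

Emit:
carry_out(commands=[[0,0,0,0],[0,0,0,0],[0,0,0,0],[0,0,0,0],[0,0,0,0],[0,0,0,0]])

```text
time: 22.17
tool_pos: [0.3887, 0.1901, 0.1505]
orientation: [-0.017, 1.0, -0.0, -0.0]
force: [0.5, -0.0, 0.8]
width: -0.0002
```

Run:
```python
from h import *
s=bot.read_state();print(s["tool_pos"],s["force"],s["time"])
im=snap("scene","s5");t=snap("top","t5")
def sh(a,b,y0,y1,x0,x1):
    g=lambda v:cv2.cvtColor(v[y0:y1,x0:x1],cv2.COLOR_RGB2GRAY).astype(np.float32)
    return np.round(cv2.phaseCorrelate(g(a),g(b),cv2.createHanningWindow((x1-x0,y1-y0),cv2.CV_32F)),3)
l=lambda n:cv2.imread(f"pics/{n}.png")[...,::-1].copy()
for a,b,c,box in(("top0","t5","block px",(138,236,320,444)),("t4","t5","wedge px",(236,270,320,365)),("scene0","s5","scene block px",(210,330,310,450)),("s4","s5","scene wedge px",(255,292,276,325))):
    A,B=l(a),l(b);y0,y1,x0,x1=box;print(c,sh(A,B,*box),"changed",(cv2.absdiff(A,B).max(2)[y0:y1,x0:x1]>40).sum())
cv2.imwrite("pics/g.png",np.vstack([cv2.resize(im[200:350,220:460,::-1],(480,300)),cv2.resize(t[130:305,290:570,::-1],(480,300))]))
```

```text
[0.38872304 0.19010968 0.15047999] [ 0.48249605 -0.0469671   0.76582168] 22.1667Traceback (most recent call last):
  File "<stdin>", line 9, in <module>
  File "<stdin>", line 6, in sh
    return _wrapfunc(a, 'round', decimals=decimals, out=out)
    return _wrapit(obj, method, *args, **kwds)
    conv = _array_converter(obj)
ValueError: setting an array element with a sequence. The requested array has an inhomogeneous shape after 1 dimensions. The detected shape was (2,) + inhomogeneous part.
```

Run:
```python
from h import *
def sh(a,b,y0,y1,x0,x1):
    g=lambda v:cv2.cvtColor(v[y0:y1,x0:x1],cv2.COLOR_RGB2GRAY).astype(np.float32)
    return np.round(cv2.phaseCorrelate(g(a),g(b),cv2.createHanningWindow((x1-x0,y1-y0),cv2.CV_32F))[0],3)
l=lambda n:cv2.imread(f"pics/{n}.png")[...,::-1].copy()
for a,b,c,box in(("top0","t5","block px",(138,236,320,444)),("t4","t5","wedge px",(236,270,320,365)),("scene0","s5","scene block px",(210,330,310,450)),("s4","s5","scene wedge px",(255,292,276,325))):
    A,B=l(a),l(b);y0,y1,x0,x1=box;print(c,sh(A,B,*box),"changed",(cv2.absdiff(A,B).max(2)[y0:y1,x0:x1]>40).sum())
im,t=l("s5"),l("t5")
cv2.imwrite("pics/g.png",np.vstack([cv2.resize(im[200:350,220:460,::-1],(480,300)),cv2.resize(t[130:305,290:560,::-1],(480,300))]))
```

```text
block px [ 0.708 -0.043] changed 80
wedge px [ 0.521 -0.098] changed 0
scene block px [ 0.005 -0.067] changed 97
scene wedge px [-0.004  0.002] changed 0
```

View pics/g.png

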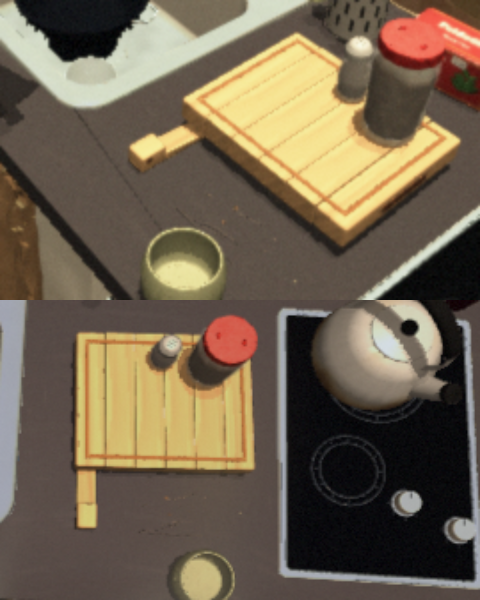

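```bash
python3 -c "
from cell import bot
print(bot.close_job(), bot.read_state()['time'])"
```

```text
the job is handed in; nothing more can be done
the job is handed in; nothing more can be done
```

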